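# Load two sample vials into the loading station

## Task

The analyser's loading station still has two empty pockets. Take the two tall vials from the steel tray, not the short ones, and put one into each empty pocket, cap up, standing upright on the pocket's floor; lower each one to its pocket before letting go rather than dropping it from high up.

Things in the scene. Friction and masses are not known exactly. Their poses are not given: they have to be found in the camera images.
- vial1: One of the two tall vials: amber, white screw cap, paper label; a plain cylinder 28 mm in diameter, 85 mm tall, about 45 g. Origin at the centre of its underside, z up through the cap. Starts upright in a shallow steel tray (250 mm square, lip 14 mm high, floor 3 mm above the bench) with two vials of the same diameter but 45 mm tall; they stand 80 mm or more apart, axis to axis.
- vial2: The other tall vial, the same as vial1 and in the same tray: 28 mm in diameter, 85 mm tall, origin at the centre of its underside, z up through the cap. Either vial may go into either empty pocket.
- pocket1 (a point): Centre of the floor of one of the two empty pockets of the loading station, a fixed grey block 190 x 190 x 50 mm with a low white control strip on the robot's side. Its four round pockets stand in a square, 92 mm from axis to axis; each is 46 mm wide and 30 mm deep, its flat floor 20 mm and its mouth (the block's top) 50 mm above the bench. z up.
- pocket2 (a point): The same point of the other empty pocket, diagonally across from pocket1 (130 mm from axis to axis) and of the same size. The two pockets between them each hold a tall vial already, which stands 55 mm above the block's top (105 mm above the bench). z up.

How it is judged:
By the outcome, as a careful person would: the job done as asked, in the order asked, and still so for the second after the job is handed in, with the robot touching nothing.
It also fails if it takes over 64 s, if anything falls off the work surface, if the arm or the gripper's body presses on something with over 40 N, if the wrist force passes 120 N, or if a joint passes its speed limit or range.

## Robot

A 7-joint arm with a two-finger parallel gripper is mounted at the origin on the work surface. World frame = base frame: x ahead of the robot, y to its left, z up, the work surface at z = 0. Lengths are in m, angles in degrees, forces in N, time in s.
With the tool pointing down it reaches from about 0.4 to 0.9 m from the base axis. Payload 5.5 kg.
Tool frame: the origin (TCP) lies midway between the tips of the shut fingers; the grasp point (between the pads) lies 19 mm behind it; z points along the fingers, y is the line along which they close (so a half turn about z gives the same grasp; the last joint's range is limited). The gripper opens to 92 mm and grips with 3 to 60 N. Pads are 19 mm wide; open, the fingers measure 130 mm over their backs; the gripper's body (75 mm by 190 mm) begins 47 mm behind the grasp point.
Start: joints at [-53.503, 28.699, -24.465, 88.831, 12.651, 65.22, -12.049], TCP at [0.237, 0.605, 0.187] pointing down, gripper open.
Joint ranges: [-164.97, 164.97], [-17.58, 116.51], [-87.97, 89.64], [11.32, 138.91], [-80.73, 260.73], [10.89, 115.49], [-147.41, 147.41]. Speed limits (degrees/s): [147.25, 147.25, 180, 180, 180, 180, 180].

## Interface

Orientations are given as a 3x3 rotation matrix whose columns are the frame's x, y, z axes.
In Python, from rig import ctrl gives the robot as it stands.
- The arm moves only by the tool advance, called after "Call:" by a JSON object that holds its "name" and its "arguments", one argument or row to a line. Schema: {"type":"object","properties":{"rows":{"type":"array","items":{"type":"number"},"minItems":7,"maxItems":140},"grip_force":{"type":"number"},"only":{"type":"string"},"quiet":{"type":"boolean"},"lines":{"type":"string"}},"required":["rows"],"additionalProperties":false}. rows is one flat list of numbers that holds 1 to 20 rows one after another, with no inner brackets; each row has 7 numbers: a rotation vector rx, ry, rz in shares of 120 degrees (1.0 is 120 degrees), then dx, dy, dz in parts of the range, where 1.0 means 0.75 m, then the finger opening in m; each row is the pose to reach, as a shift and turn from the pose commanded when the call began, along the tool's axes at that moment; what a row does not reach only later rows make up. A row lasts 1/8 s, in which the tool goes at most 0.0625 m and 10.7 degrees, less where a joint would pass 70% of its speed; a pose out of reach is approached as far as the arm can. The fingers move at their own pace and stop on an object; grip_force is the grip in N (left out, the last holds). Time passes only in rows, so rows that do not move let the fingers close. The tool returns the time, the measured TCP pose, the force, the opening and the grip force at its end. only (a regular expression) keeps the lines of the reply that match it, lines (a string "A,B") keeps lines A to B, and quiet returns only ok. A shift or turn number past 1, either way, is cut back to 1. Input that does not fit is refused with a message, and nothing moves.
- ctrl.get_state(): the state, without advancing time (a new reading comes with each control period).
- ctrl.snapshot(name): name is "scene" or "top" or "wrist"; returns the picture (400x640x3 uint8, blue, green, red); there is no depth.
- ctrl.get_calibration(name): a dict with "K" (3x3 intrinsics, pixels), "pose" (4x4, takes a point from camera to world coordinates). Camera axes: x right, y down, z forward; pixel columns grow to the right and rows downward; lengths in m; the calibration is good to about 2 mm. A picture is of the moment at which its call begins: read the wrist's pose just before it. get_calibration takes no time and is no camera call; for the wrist camera it gives the pose at the moment of the call.
- ctrl.close_job(): hands the job in; it is judged then, once.
The state is a dict: "t": time; "q": joint angles; "joint_velocities": joint speeds; "joint_torque": joint torques, N m; "position": TCP position; "tcp_rot": TCP orientation; "wrist_force": force on the tool from outside, world axes, zero at the start; "ft_torque": the same for the moment, N m; "grip_width": finger opening in m; "grip_force": force on a finger pad.
Only numpy, scipy, OpenCV 4.12 (cv2) and the standard library are available. Lean on these libraries where they do the work, as an engineer would, in place of code of your own. Each camera call takes 0.05 s, during which the arm holds its last target. There are 200 camera calls.

## Working session

There is one attempt and no reset: what is moved stays moved. The work goes in short steps, Python scripts to look and compute and a tool call to move; the robot and the scene stay as the last step left them, time stands still between calls to the robot, and variables do not carry over. Pictures are saved under pics/ and viewed, at most 10 in all, crops included, and the job is handed in when it is done.

```bash
ls; mkdir -p pics; python3 - <<'E'
from rig import ctrl
import cv2,numpy as np
np.set_printoptions(precision=4,suppress=True)
for n in("top","scene"):
    cv2.imwrite(f"pics/{n}0.png",ctrl.snapshot(n))
    c=ctrl.get_calibration(n);print(n,c["K"],c["pose"])
s=ctrl.get_state();print(s["t"],s["position"],s["tcp_rot"],s["grip_width"])
E
```

```text
pics
rig.py
top [[474.073    0.     315.045 ]
 [  0.     474.073  206.5618]
 [  0.       0.       1.    ]] [[ 0.0185 -0.9887  0.1486  0.3602]
 [-0.9998 -0.0168  0.0127 -0.0297]
 [-0.0101 -0.1488 -0.9888  1.1143]
 [ 0.      0.      0.      1.    ]]
scene [[472.9831   0.     315.1987]
 [  0.     472.9831 192.7625]
 [  0.       0.       1.    ]] [[ 0.0765  0.7324 -0.6766  1.1438]
 [ 0.9971 -0.0588  0.0491 -0.0693]
 [-0.0039 -0.6783 -0.7348  0.682 ]
 [ 0.      0.      0.      1.    ]]
0.1 [0.2371 0.6044 0.1862] [[-0.931   0.3651 -0.0007]
 [ 0.3651  0.931  -0.0016]
 [ 0.     -0.0017 -1.    ]] 0.0917954714033393
```

View pics/top0.png

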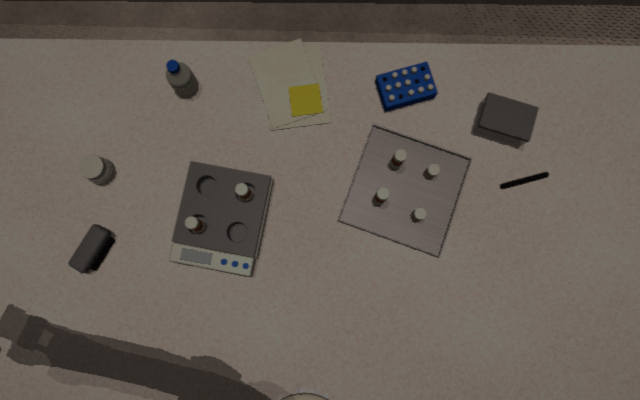

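View pics/scene0.png

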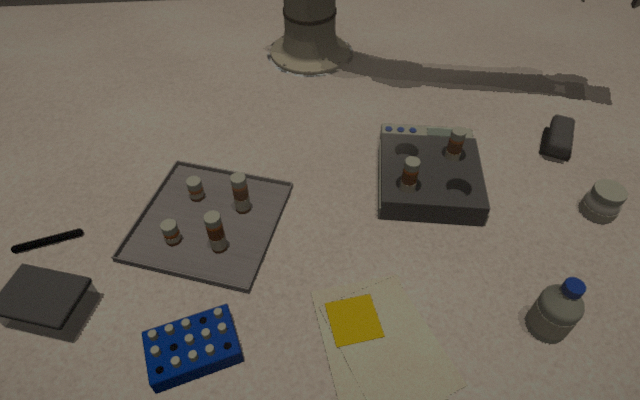

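The top view shows the tall vials in the tray with caps near (400,155) and (383,193). The short ones are near (432,171) and (419,214). The empty pockets are near (207,186) and (238,232), and the filled ones have caps near (242,188) and (192,222). The scene view agrees, with tall vials at (239,190) and (214,230). Next I'll take enlarged crops for accurate centres.

```bash
python3 - <<'E'
import cv2,numpy as np
a=cv2.imread("pics/top0.png");b=cv2.imread("pics/scene0.png")
f=lambda im,x,y,w,h:cv2.resize(cv2.convertScaleAbs(im[y:y+h,x:x+w],alpha=1.8),(400,300),interpolation=cv2.INTER_CUBIC)
cv2.imwrite("pics/crops.png",np.vstack([np.hstack([f(a,170,160,108,81),f(a,360,140,100,75)]),np.hstack([f(b,370,120,124,93),f(b,150,160,120,90)])]))
E
```

```text
(no output)
```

View pics/crops.png

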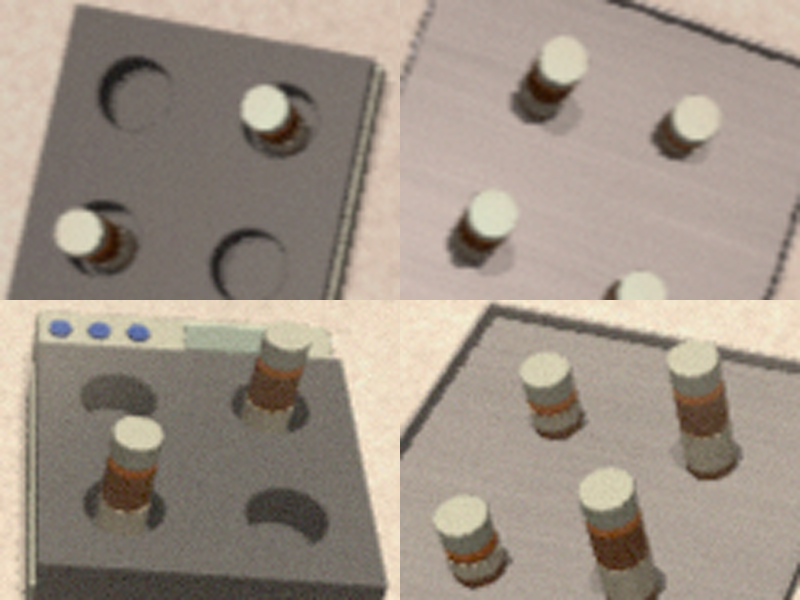

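Crop centres in full-picture pixels:

| Item | Top | Scene |
|---|---|---|
| Vial cap A | (400.7,155) | (212.4,217) |
| Vial cap B | (383,193.5) | (238.2,177.4) |
| Far pocket rim | (206.7,185.4) | (459,187) |
| Near pocket rim | (237.5,232.4) | (407,150) |

The filled caps in the top view are at (242.1,189.2) and (191.6,222.6).

```bash
cat > h.py <<'E'
from rig import ctrl
import cv2,numpy as np
np.set_printoptions(precision=4,suppress=True)
def pix2w(n,uv,z):
    c=ctrl.get_calibration(n);P=np.array(c["pose"]);d=P[:3,:3]@np.linalg.inv(c["K"])@[*uv,1];o=P[:3,3]
    return (o+d*(z-o[2])/d[2])[:2]
E
python3 - <<'E'
from h import *
for k,z,t,s in[("A",.088,(400.7,155),(212.4,217)),("B",.088,(383,193.5),(238.2,177.4)),("Pf",.05,(206.7,185.4),(459,187)),("Pn",.05,(237.5,232.4),(407,150)),("F1",.105,(242.1,189.2),None),("F2",.105,(191.6,222.6),None),("s1",.048,(432.5,170),None),("s2",.048,(419.5,213),None)]:
    print(k,pix2w("top",t,z),s and pix2w("scene",s,z))
E
```

```text
A [ 0.6334 -0.2046] [ 0.6372 -0.2012]
B [ 0.5459 -0.1651] [ 0.5492 -0.1622]
Pf [0.5649 0.2331] [0.5687 0.2372]
Pn [0.4582 0.1578] [0.4614 0.1631]
F1 [0.5472 0.1422] None
F2 [0.4725 0.2478] None
s1 [ 0.6098 -0.284 ] None
s2 [ 0.5097 -0.2528] None
```

```bash
cat >> h.py <<'E'
W=dict(A=(.635,-.203),B=(.5475,-.1635),Pf=(.567,.235),Pn=(.460,.160))
def shift(k,z):
    s=ctrl.get_state();R=np.array(s["tcp_rot"]);print(k,s["t"],s["position"],"shift",R.T@(np.array([*W[k],z])-s["position"]))
    t=np.degrees(np.arccos(-R[2,2]));print("tilt",t,"q",np.array(s["q"]),"grip",s["grip_width"],s["grip_force"])
E
python3 -c "
from h import *
shift('A',.187)"
```

```text
A 0.1 [0.2371 0.6044 0.1862] shift [-0.6652 -0.6064  0.0002]
tilt 0.10008279391458706 q [-53.5032  28.7483 -24.4532  88.8859  12.6532  65.2195 -12.0496] grip 0.0917954714033393 0.0
```

Careful with the scale: shifts go in shares of 0.75 m and turns go in shares of 120 degrees. That gives: -0.665 m / 0.75 = -0.8867, -0.65 m / 0.75 = -0.8667.

Call:
{"name": "advance", "arguments": {
  "rows": [0,0,0,-0.044,-0.04,0,0.065,0,0,0,-0.0973,-0.0893,0,0.065,0,0,0,-0.1507,-0.1373,0,0.065,0,0,0,-0.204,-0.1867,0,0.065,0,0,0,-0.2573,-0.2347,0,0.065,0,0,0,-0.3107,-0.2827,0,0.065,0,0,0,-0.364,-0.332,0,0.065,0,0,0,-0.4173,-0.38,0,0.065,0,0,0,-0.4707,-0.4293,0,0.065,0,0,0,-0.524,-0.4773,0,0.065,0,0,0,-0.5773,-0.5267,0,0.065,0,0,0,-0.6307,-0.5747,0,0.065,0,0,0,-0.684,-0.624,0,0.065,0,0,0,-0.7373,-0.672,0,0.065,0,0,0,-0.7907,-0.72,0,0.065,0,0,0,-0.8333,-0.76,0,0.065,0,0,0,-0.8667,-0.7907,0,0.065,0,0,0,-0.8867,-0.808,0,0.065,0,0,0,-0.8867,-0.808,0,0.065,0,0,0,-0.8867,-0.808,0,0.065],
  "grip_force": 20
}}

```text
t: 2.6
position: [0.6346, -0.2003, 0.1866]
tcp_rot: [[-0.931, 0.364, -0.001], [0.364, 0.931, 0.001], [0.002, 0.001, -1.0]]
wrist_force: [0.2, 0.4, 0.5]
grip_width: 0.0649
grip_force: 0.0
```

```bash
python3 - <<'E'
from h import *
shift('A',.044)
c=ctrl.get_calibration("wrist");im=ctrl.snapshot("wrist")
P=np.linalg.inv(c["pose"])
for k in"AB":
    p=c["K"]@(P@[*W[k],.088,1])[:3];print(k,p[:2]/p[2])
print(np.array(c["pose"]),c["K"])
cv2.imwrite("pics/w1.png",cv2.convertScaleAbs(im,alpha=1.6))
E
```

```text
A 2.6 [ 0.6346 -0.2003  0.1866] shift [-0.0015 -0.0025  0.1426]
tilt 0.09737754831137228 q [15.9661 28.3711 -1.0317 86.973   0.483  64.742  83.4955] grip 0.06493854336214007 0.0
A [315.3467 191.5751]
B [321.3096  76.1278]
[[ 0.3629  0.8917  0.2703  0.5595]
 [ 0.9318 -0.3474 -0.1051 -0.1703]
 [ 0.0002  0.2901 -0.957   0.3845]
 [ 0.      0.      0.      1.    ]] [[349.5272   0.     318.8338]
 [  0.     349.5272 199.8815]
 [  0.       0.       1.    ]]
```

View pics/w1.png

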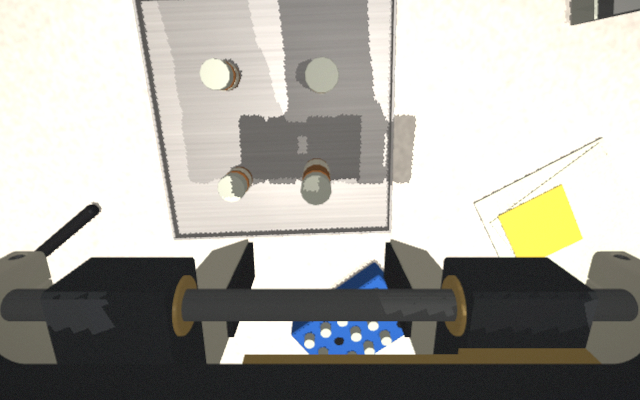

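The wrist view has cap A at about (316,189) and cap B at about (321,75). My estimates project to within 2 px of both, so I'll descend and grip.

Scaled: 0.142 m / 0.75 = 0.1893, 0.137 m / 0.75 = 0.1827.

Call:
{"name": "advance", "arguments": {
  "rows": [0,0,0,-0.0013,-0.0027,0.0267,0.065,0,0,0,-0.0013,-0.0027,0.0667,0.065,0,0,0,-0.0013,-0.0027,0.1067,0.065,0,0,0,-0.0013,-0.0027,0.14,0.065,0,0,0,-0.0013,-0.0027,0.1667,0.065,0,0,0,-0.0013,-0.0027,0.1827,0.065,0,0,0,-0.0013,-0.0027,0.1893,0.065,0,0,0,-0.0013,-0.0027,0.1893,0.065,0,0,0,-0.0013,-0.0027,0.1893,0.05,0,0,0,-0.0013,-0.0027,0.1893,0.04,0,0,0,-0.0013,-0.0027,0.1893,0.03,0,0,0,-0.0013,-0.0027,0.1893,0.02,0,0,0,-0.0013,-0.0027,0.1893,0.02,0,0,0,-0.0013,-0.0027,0.1893,0.02],
  "grip_force": 20
}}

```text
t: 4.4
position: [0.6355, -0.2041, 0.0452]
tcp_rot: [[-0.931, 0.365, 0.0], [0.365, 0.931, -0.0], [-0.0, 0.0, -1.0]]
wrist_force: [-0.0, 0.6, 1.0]
grip_width: 0.0263
grip_force: 20.0
```

Call:
{"name": "advance", "arguments": {
  "rows": [0,0,0,0,0,-0.0133,0.02,0,0,0,0,0,-0.04,0.02,0,0,0,0,0,-0.0733,0.02,0,0,0,0,0,-0.1133,0.02,0,0,0,0,0,-0.1533,0.02,0,0,0,0,0,-0.1867,0.02,0,0,0,0,0,-0.2067,0.02,0,0,0,0,0,-0.208,0.02,0,0,0,0,0,-0.208,0.02],
  "grip_force": 20
}}

```text
t: 5.52
position: [0.6347, -0.2039, 0.2003]
tcp_rot: [[-0.931, 0.365, -0.001], [0.365, 0.931, 0.0], [0.001, -0.0, -1.0]]
wrist_force: [-0.4, -0.0, 0.4]
grip_width: 0.0264
grip_force: 20.0
```

```bash
python3 -c "
from h import *
shift('Pf',.2)"
```

```text
Pf 5.525 [ 0.6347 -0.2039  0.2003] shift [0.2232 0.3839 0.0005]
tilt 0.08575949989706189 q [16.147  27.8409 -0.9171 85.9669  0.4686 66.2817 83.7343] grip 0.02639289431914614 19.99898225069046
```

Scaled: 0.384 m / 0.75 = 0.512, 0.377 m / 0.75 = 0.5027.

Call:
{"name": "advance", "arguments": {
  "rows": [0,0,0,0.008,0.0133,0,0.02,0,0,0,0.024,0.0413,0,0.02,0,0,0,0.0453,0.0787,0,0.02,0,0,0,0.0693,0.1187,0,0.02,0,0,0,0.0933,0.16,0,0.02,0,0,0,0.1173,0.2013,0,0.02,0,0,0,0.1413,0.2427,0,0.02,0,0,0,0.1653,0.284,0,0.02,0,0,0,0.1893,0.3253,0,0.02,0,0,0,0.2133,0.3667,0,0.02,0,0,0,0.2373,0.408,0,0.02,0,0,0,0.2613,0.4493,0,0.02,0,0,0,0.28,0.4813,0,0.02,0,0,0,0.292,0.5027,0,0.02,0,0,0,0.2973,0.512,0,0.02,0,0,0,0.2973,0.512,0,0.02,0,0,0,0.2973,0.512,0,0.02],
  "grip_force": 20
}}

```text
t: 7.65
position: [0.5684, 0.2332, 0.201]
tcp_rot: [[-0.93, 0.367, 0.0], [0.367, 0.93, -0.001], [-0.0, -0.001, -1.0]]
wrist_force: [-0.2, 0.2, 0.0]
grip_width: 0.0264
grip_force: 20.0
```

```bash
python3 - <<'E'
from h import *
shift('Pf',.0625)
for n in("top","wrist"):
    cv2.imwrite(f"pics/{n}2.png",cv2.convertScaleAbs(ctrl.snapshot(n),alpha=1.6))
E
```

```text
Pf 7.65 [0.5684 0.2332 0.201 ] shift [0.002  0.0013 0.1385]
tilt 0.05089929971902098 q [-17.3439  22.7486  -9.8328  93.8034   4.2709  63.8334  40.1606] grip 0.026357581790062503 19.998941123485565
```

View pics/wrist2.png

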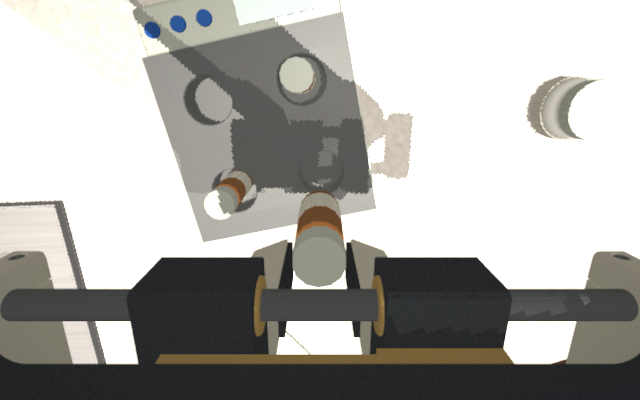

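The wrist view shows the vial upright in the grip, with its underside near (320,197). The far pocket's rim is near (322,172) and the near pocket's near (209,100). I'll check both against my estimates.

```bash
python3 - <<'E'
from h import *
print(pix2w("wrist",(322,172),.05),pix2w("wrist",(209,100),.05))
p=ctrl.get_state()["position"]
c=ctrl.get_calibration("wrist");P=np.linalg.inv(c["pose"])
for w in([*W["Pf"],.05],[*W["Pn"],.05],[p[0],p[1],.201+.019+.024]):
    q=c["K"]@(P@[*w,1])[:3];print(q[:2]/q[2])
E
```

```text
[0.5655 0.2385] [0.4601 0.1632]
[319.3295 174.5333]
[205.9904 101.1057]
[317.4176 266.1437]
```

Scaled: 0.136 m / 0.75 = 0.1813, 0.002 m / 0.75 = 0.0027.

Call:
{"name": "advance", "arguments": {
  "rows": [0,0,0,0.0013,0.0027,0.0133,0.02,0,0,0,0.0013,0.0027,0.04,0.02,0,0,0,0.0013,0.0027,0.0667,0.02,0,0,0,0.0013,0.0027,0.0933,0.02,0,0,0,0.0013,0.0027,0.12,0.02,0,0,0,0.0013,0.0027,0.14,0.02,0,0,0,0.0013,0.0027,0.156,0.02,0,0,0,0.0013,0.0027,0.168,0.02,0,0,0,0.0013,0.0027,0.176,0.02,0,0,0,0.0013,0.0027,0.1813,0.02,0,0,0,0.0013,0.0027,0.1813,0.02,0,0,0,0.0013,0.0027,0.1813,0.02],
  "grip_force": 20
}}

```text
t: 9.25
position: [0.5681, 0.2372, 0.0655]
tcp_rot: [[-0.931, 0.365, 0.001], [0.365, 0.931, 0.0], [-0.0, 0.001, -1.0]]
wrist_force: [0.6, 0.8, 0.2]
grip_width: 0.0261
grip_force: 20.0
```

Scaled: 0.003 m / 0.75 = 0.004, 0.002 m / 0.75 = 0.0027.

Call:
{"name": "advance", "arguments": {
  "rows": [0,0,0,0,0,0.0013,0.02,0,0,0,0,0,0.0027,0.02,0,0,0,0,0,0.004,0.02,0,0,0,0,0,0.004,0.02,0,0,0,0,0,0.004,0.02],
  "grip_force": 20
}}

```text
t: 9.88
position: [0.5679, 0.2372, 0.0622]
tcp_rot: [[-0.931, 0.365, 0.0], [0.365, 0.931, 0.0], [-0.0, 0.0, -1.0]]
wrist_force: [-0.1, -0.1, 0.9]
grip_width: 0.0261
grip_force: 20.0
```

Scaled: 0.001 m / 0.75 = 0.0013.

Call:
{"name": "advance", "arguments": {
  "rows": [0,0,0,0,0,0.0013,0.02,0,0,0,0,0,0.0013,0.03,0,0,0,0,0,0.0013,0.035,0,0,0,0,0,0.0013,0.045,0,0,0,0,0,0.0013,0.055,0,0,0,0,0,0.0013,0.06,0,0,0,0,0,0.0013,0.06],
  "grip_force": 20
}}

```text
t: 10.75
position: [0.5677, 0.2371, 0.061]
tcp_rot: [[-0.931, 0.365, -0.0], [0.365, 0.931, 0.0], [0.0, -0.0, -1.0]]
wrist_force: [-0.6, -0.2, -0.1]
grip_width: 0.0597
grip_force: 0.0
```

Call:
{"name": "advance", "arguments": {
  "rows": [0,0,0,0,0,-0.0133,0.06,0,0,0,0,0,-0.04,0.06,0,0,0,0,0,-0.08,0.06,0,0,0,0,0,-0.12,0.06,0,0,0,0,0,-0.1533,0.06,0,0,0,0,0,-0.1733,0.06,0,0,0,0,0,-0.1827,0.06,0,0,0,0,0,-0.1827,0.06]
}}

```text
t: 11.75
position: [0.5677, 0.2371, 0.1983]
tcp_rot: [[-0.931, 0.365, 0.0], [0.365, 0.931, 0.0], [-0.0, 0.0, -1.0]]
wrist_force: [-0.8, 0.0, -0.1]
grip_width: 0.0598
grip_force: 0.0
```

```bash
python3 - <<'E'
from h import *
shift('B',.2)
cv2.imwrite("pics/w3.png",cv2.convertScaleAbs(ctrl.snapshot("wrist"),alpha=1.6))
E
```

```text
B 11.75 [0.5677 0.2371 0.1983] shift [-0.1274 -0.3803 -0.0018]
tilt 0.01403678417574722 q [-17.5644  22.9643  -9.9764  93.8714   4.3305  63.5276  39.8898] grip 0.05977837867771532 0.0
```

View pics/w3.png

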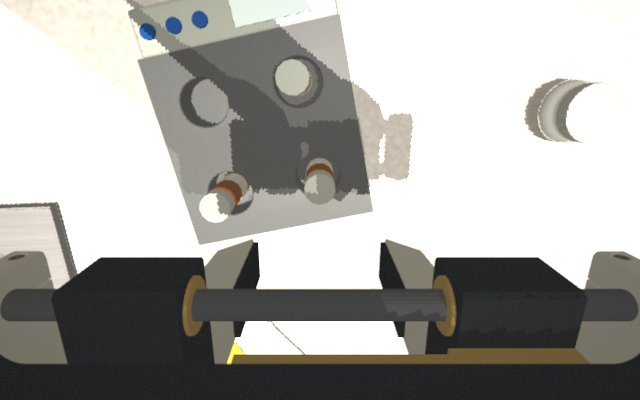

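The first vial stands upright in the far pocket, with its cap at (320,186). Now vial B.

Scaled: -0.38 m / 0.75 = -0.5067, -0.376 m / 0.75 = -0.5013.

Call:
{"name": "advance", "arguments": {
  "rows": [0,0,0,-0.0067,-0.02,0,0.062,0,0,0,-0.0227,-0.0667,0,0.062,0,0,0,-0.04,-0.12,0,0.062,0,0,0,-0.0573,-0.1733,0,0.062,0,0,0,-0.076,-0.2267,0,0.062,0,0,0,-0.0933,-0.28,0,0.062,0,0,0,-0.112,-0.3333,0,0.062,0,0,0,-0.1293,-0.3867,0,0.062,0,0,0,-0.1467,-0.44,0,0.062,0,0,0,-0.16,-0.48,0,0.062,0,0,0,-0.168,-0.5013,0,0.062,0,0,0,-0.1693,-0.5067,0,0.062,0,0,0,-0.1693,-0.5067,0,0.062,0,0,0,-0.1693,-0.5067,0,0.062]
}}

```text
t: 13.55
position: [0.5475, -0.1613, 0.198]
tcp_rot: [[-0.932, 0.363, -0.0], [0.363, 0.932, 0.001], [0.0, 0.001, -1.0]]
wrist_force: [-0.2, 0.4, -0.2]
grip_width: 0.0619
grip_force: 0.0
```

```bash
python3 - <<'E'
from h import *
shift('B',.045)
E
```

```text
B 13.55 [ 0.5475 -0.1613  0.198 ] shift [-0.0009 -0.0022  0.153 ]
tilt 0.045208594949096466 q [ 13.8103  18.1149  -0.0754 100.5482  -0.0211  61.3537  82.4678] grip 0.06189819559197449 0.0
```

Scaled: 0.153 m / 0.75 = 0.204, -0.001 m / 0.75 = -0.0013.

Call:
{"name": "advance", "arguments": {
  "rows": [0,0,0,0.0013,-0.0013,0.0267,0.062,0,0,0,0.0013,-0.0013,0.0667,0.062,0,0,0,0.0013,-0.0013,0.1067,0.062,0,0,0,0.0013,-0.0013,0.1467,0.062,0,0,0,0.0013,-0.0013,0.1773,0.062,0,0,0,0.0013,-0.0013,0.196,0.062,0,0,0,0.0013,-0.0013,0.204,0.062,0,0,0,0.0013,-0.0013,0.204,0.062,0,0,0,0.0013,-0.0013,0.204,0.05,0,0,0,0.0013,-0.0013,0.204,0.04,0,0,0,0.0013,-0.0013,0.204,0.03,0,0,0,0.0013,-0.0013,0.204,0.02,0,0,0,0.0013,-0.0013,0.204,0.02,0,0,0,0.0013,-0.0013,0.204,0.02],
  "grip_force": 20
}}

```text
t: 15.3
position: [0.5461, -0.1637, 0.0453]
tcp_rot: [[-0.931, 0.365, 0.0], [0.365, 0.931, -0.0], [-0.0, 0.0, -1.0]]
wrist_force: [0.7, 0.2, 1.7]
grip_width: 0.0263
grip_force: 20.0
```

Call:
{"name": "advance", "arguments": {
  "rows": [0,0,0,0,0,-0.0133,0.02,0,0,0,0,0,-0.04,0.02,0,0,0,0,0,-0.0733,0.02,0,0,0,0,0,-0.1133,0.02,0,0,0,0,0,-0.1533,0.02,0,0,0,0,0,-0.1867,0.02,0,0,0,0,0,-0.2067,0.02,0,0,0,0,0,-0.208,0.02,0,0,0,0,0,-0.208,0.02],
  "grip_force": 20
}}

```text
t: 16.42
position: [0.5453, -0.1634, 0.2002]
tcp_rot: [[-0.931, 0.365, -0.001], [0.365, 0.931, 0.0], [0.002, -0.0, -1.0]]
wrist_force: [-0.2, 0.1, -0.4]
grip_width: 0.0263
grip_force: 20.0
```

```bash
python3 -c "
from h import *
shift('Pn',.2)"
```

```text
Pn 16.425 [ 0.5453 -0.1634  0.2002] shift [0.1974 0.27   0.0004]
tilt 0.08769479994208217 q [ 13.9452  17.8884   0.0459 100.5604  -0.0181  61.6388  82.5853] grip 0.026331705220356785 19.999118149280548
```

Scaled: 0.27 m / 0.75 = 0.36, 0.264 m / 0.75 = 0.352.

Call:
{"name": "advance", "arguments": {
  "rows": [0,0,0,0.008,0.0107,0,0.02,0,0,0,0.024,0.032,0,0.02,0,0,0,0.0467,0.064,0,0.02,0,0,0,0.072,0.0987,0,0.02,0,0,0,0.0973,0.1333,0,0.02,0,0,0,0.1227,0.168,0,0.02,0,0,0,0.148,0.2027,0,0.02,0,0,0,0.1733,0.2373,0,0.02,0,0,0,0.1987,0.272,0,0.02,0,0,0,0.224,0.3067,0,0.02,0,0,0,0.244,0.3333,0,0.02,0,0,0,0.2573,0.352,0,0.02,0,0,0,0.2627,0.36,0,0.02,0,0,0,0.2627,0.36,0,0.02,0,0,0,0.2627,0.36,0,0.02],
  "grip_force": 20
}}

```text
t: 18.3
position: [0.4612, 0.1589, 0.201]
tcp_rot: [[-0.931, 0.366, -0.0], [0.366, 0.931, -0.0], [-0.0, -0.0, -1.0]]
wrist_force: [0.4, -0.2, 0.1]
grip_width: 0.026
grip_force: 20.0
```

```bash
python3 - <<'E'
from h import *
shift('Pn',.0625)
c=ctrl.get_calibration("wrist");P=np.linalg.inv(c["pose"])
q=c["K"]@(P@[*W["Pn"],.05,1])[:3];print(q[:2]/q[2])
cv2.imwrite("pics/w4.png",cv2.convertScaleAbs(ctrl.snapshot("wrist"),alpha=1.6))
E
```

```text
Pn 18.3 [0.4612 0.1589 0.201 ] shift [0.0015 0.0007 0.1385]
tilt 0.024781049128277697 q [-10.8432   9.8884 -12.6182 111.0112   2.5208  59.3748  43.9636] grip 0.02604934442397746 19.999098479747772
[318.9228 175.0322]
```

View pics/w4.png

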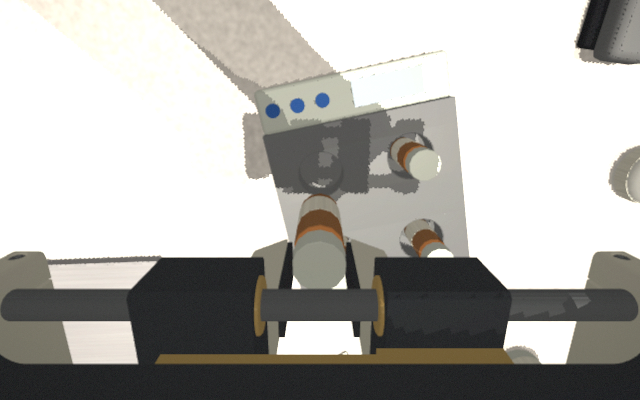

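The near pocket's rim is at about (321,172) against a predicted (319,175), and the vial hangs upright. I'll lower it with a 2 mm shift.

Scaled: 0.136 m / 0.75 = 0.1813, 0.132 m / 0.75 = 0.176.

Call:
{"name": "advance", "arguments": {
  "rows": [0,0,0,0.0013,0.0027,0.0133,0.02,0,0,0,0.0013,0.0027,0.04,0.02,0,0,0,0.0013,0.0027,0.0667,0.02,0,0,0,0.0013,0.0027,0.0933,0.02,0,0,0,0.0013,0.0027,0.12,0.02,0,0,0,0.0013,0.0027,0.14,0.02,0,0,0,0.0013,0.0027,0.156,0.02,0,0,0,0.0013,0.0027,0.168,0.02,0,0,0,0.0013,0.0027,0.176,0.02,0,0,0,0.0013,0.0027,0.1813,0.02,0,0,0,0.0013,0.0027,0.1813,0.02,0,0,0,0.0013,0.0027,0.1813,0.02],
  "grip_force": 20
}}

```text
t: 19.85
position: [0.4612, 0.162, 0.0654]
tcp_rot: [[-0.931, 0.365, 0.001], [0.365, 0.931, 0.0], [-0.0, 0.0, -1.0]]
wrist_force: [0.1, -1.3, -0.3]
grip_width: 0.0263
grip_force: 20.0
```

Call:
{"name": "advance", "arguments": {
  "rows": [0,0,0,0,0,0.0013,0.02,0,0,0,0,0,0.0027,0.02,0,0,0,0,0,0.004,0.02,0,0,0,0,0,0.004,0.02,0,0,0,0,0,0.004,0.02],
  "grip_force": 20
}}

```text
t: 20.48
position: [0.4611, 0.162, 0.0622]
tcp_rot: [[-0.931, 0.365, 0.0], [0.365, 0.931, 0.0], [-0.0, 0.0, -1.0]]
wrist_force: [-0.8, 0.9, 1.3]
grip_width: 0.026
grip_force: 20.0
```

Scaled: 0.001 m / 0.75 = 0.0013.

Call:
{"name": "advance", "arguments": {
  "rows": [0,0,0,0,0,0.0013,0.02,0,0,0,0,0,0.0013,0.03,0,0,0,0,0,0.0013,0.035,0,0,0,0,0,0.0013,0.045,0,0,0,0,0,0.0013,0.055,0,0,0,0,0,0.0013,0.06,0,0,0,0,0,0.0013,0.06],
  "grip_force": 20
}}

```text
t: 21.35
position: [0.4609, 0.1619, 0.061]
tcp_rot: [[-0.931, 0.365, -0.0], [0.365, 0.931, -0.0], [0.0, -0.0, -1.0]]
wrist_force: [0.7, -0.2, 0.1]
grip_width: 0.0601
grip_force: 0.0
```

Call:
{"name": "advance", "arguments": {
  "rows": [0,0,0,0,0,-0.0133,0.06,0,0,0,0,0,-0.04,0.06,0,0,0,0,0,-0.08,0.06,0,0,0,0,0,-0.12,0.06,0,0,0,0,0,-0.16,0.06,0,0,0,0,0,-0.2,0.06,0,0,0,0,0,-0.22,0.06,0,0,0,0,0,-0.22,0.06,0,0,0,0,0,-0.22,0.06]
}}

```text
t: 22.48
position: [0.4601, 0.1616, 0.225]
tcp_rot: [[-0.931, 0.365, -0.002], [0.365, 0.931, -0.001], [0.001, -0.001, -1.0]]
wrist_force: [0.1, -0.6, -0.5]
grip_width: 0.0602
grip_force: 0.0
```

```bash
python3 - <<'E'
from h import *
cv2.imwrite("pics/s5.png",np.vstack([cv2.resize(cv2.convertScaleAbs(ctrl.snapshot(n),alpha=1.6)[r],(640,290)) for n,r in(("scene",slice(90,300)),("wrist",slice(0,260)))]))
E
```

```text
(no output)
```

View pics/s5.png

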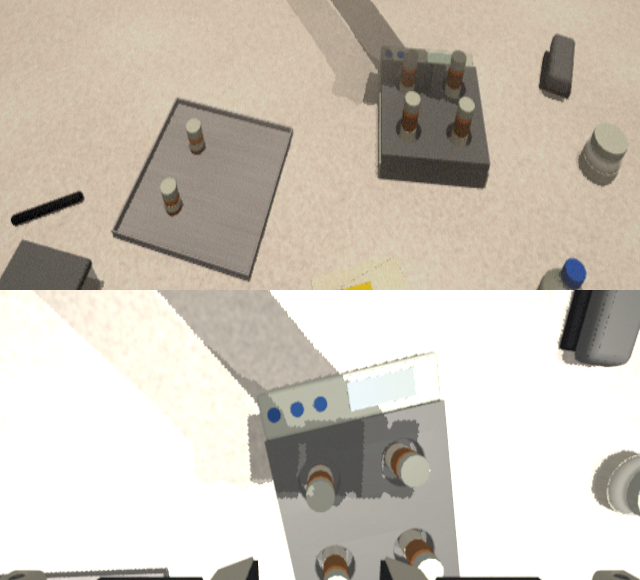

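All four pockets hold upright vials: in the scene half their caps are at (410,55), (457,60), (412,98) and (466,104). The short vials are still in the tray, and the gripper is clear.

```bash
python3 -c "
from rig import ctrl
print(ctrl.close_job())"
```

```text
the job is handed in; nothing more can be done
None
```

Both tall vials are standing upright, cap up, in the two empty pockets; each was lowered to the floor before release, and the job was handed in at about 23 s of the 64 s allowed.

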